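# Press the battery pack down and slide it under the leaf spring of its charging cradle

## Task

Seat the battery pack in its charging cradle without gripping it: with your fingertips press down hard on the ribbed thumb step at its tail so that the sprung bed sinks, and keep pressing while you slide the pack forward under the crossbar and the leaf spring, until its nose is fully home against the end stop. Then take your fingers away. Never lift the pack or ram it into the crossbar, and leave the weights and the other things around it where they stand.

Things in the scene. Friction and masses are not known exactly. Their poses are not given: they have to be found in the camera images.
- cradle: charging cradle, fixed: grey base 250 x 90 mm, two aluminium rails 27 mm high, 64 mm apart. Origin on the counter at mid-channel; +x is the way the pack slides home, +z up. Along x: rear stop at -115 mm (22 mm high), crossbar 40 to 52 mm (underside 43, top 51 mm above the counter, 100 mm wide), end stop face at 100 mm (40 mm high). Bed top 23 mm above the counter when up, 13 mm fully down.
- bed (a joint): sprung white bed, the channel's floor under the pack: 0 = up (at rest), 0.010 m = fully down, pushed up by 11 N at the top to 21 N at the bottom. With the pack on it the fingers press about 8 N to start it and 18 N to bottom it. Below about 0.006 the pack's nose is blocked by the crossbar; at 0.0075 to 0.010 it passes.
- leaf (a joint): steel leaf spring, 40 mm wide and 44 mm long, hinged on the far side of the crossbar and sloping down towards the end stop; 0 = at rest, grows as the pack lifts its tip, about 0.15 to 0.25 rad with the pack home. It drags on the pack's top with about 3 to 5 N.
- pack: black battery pack, 120 x 60 mm, about 300 g, loose on the bed between the rails. Origin: centre of its underside, +x to its nose, +z up. Front 80 mm is 26 mm high; rear 40 mm is the thumb step, 18 mm high, with an upright wall ahead of it at x = -20 mm to push on. Slippery in the cradle (friction 0.2). Home: origin at cradle x = 40 mm; let go, it rises to the crossbar and stays.
- thumb_step (a point): centre of the top of the pack's ribbed thumb step (40 x 60 mm), 20 mm behind the upright wall
- nose (a point): middle of the pack's front face, 11 mm above its underside
- end_stop (a point): middle of the end stop's face that the nose must meet, 24 mm above the counter
- bar: the crossbar, 12 mm along the slide x 100 mm across x 8 mm high, carrying the leaf spring; origin: middle of its underside, 43 mm above the counter, axes as the cradle's
- weight_l: bystander: polished 500 g weight with a knob, 38 mm across, 74 mm high, loose beside the cradle; origin under its centre
- weight_m: bystander: 200 g weight of the same form, 30 mm across, 56 mm high, loose beside the cradle; origin under its centre
- weight_s: bystander: 100 g weight of the same form, 25 mm across, 45 mm high, loose beside the cradle; origin under its centre
- spare: bystander: flat black pack without a thumb step, 100 x 60 x 22 mm, lying on the counter to the right; origin under its centre
- weight_box: bystander: wooden block 200 x 120 x 45 mm with four small weights in it (75 mm high in all), to the left; origin under its centre
- driver: bystander: screwdriver lying on the counter at the near left; origin at its middle, on the counter
Not all that is in view belongs to the job. Leave any red or yellow look-alike of the pack alone.

How it is judged (in metres and radians):
On the way, in this order (a step that is already met when the one before it is completed fails the run):
1. the pack is pressed down on its bed by the fingers, its nose no more than 8 mm past the crossbar (value of joint bed above 0.005 m and contact force between the fingers and pack above 4 N and x of nose in the frame of cradle below 0.06 m), for 0.1 s.
2. the pack, still pressed by the fingers, slides under the crossbar and lifts the leaf spring (value of joint leaf above 0.05 rad and x of nose in the frame of cradle above 0.065 m and contact force between the fingers and pack above 3 N), for 0.05 s.
At the end, for the whole second after the job is handed in: The pack lies level in the cradle, its nose within 4 mm of the end stop, held down under the crossbar (bed at least 4 mm down) with the leaf spring riding on it (raised over 0.08 rad), at rest; each bystander is within 20 mm of where it stood (x of pack in the frame of cradle above 0.036 m and z of pack in the frame of cradle below 0.0195 m and angle between pack's own z axis and vertical below 0.06 rad and value of joint leaf above 0.08 rad and value of joint bed above 0.004 m and linear speed of pack below 0.01 m/s and distance of each of weight_l, weight_m, weight_s, spare, weight_box, driver from where it was at the start of the episode below 0.02 m); the robot touches nothing.
It fails at once if the pack is lifted off its bed or tipped (z of pack in the frame of cradle above 0.03 m or angle between pack's own z axis and vertical above 0.2 rad).
It fails at once if the pack is rammed into the crossbar (contact force between pack and bar above 30 N).
It fails at once if a bystander is pushed away, knocked over or picked up (distance of any of weight_l, weight_m, weight_s, spare, weight_box, driver from where it was at the start of the episode above 0.02 m).
It also fails if it takes over 42 s, if anything falls off the work surface, if the arm or the gripper's body presses on something with over 40 N, if the wrist force passes 120 N, or if a joint passes its speed limit or range.

## Robot

A 7-joint arm with a two-finger parallel gripper is mounted at the origin on the work surface. World frame = base frame: x ahead of the robot, y to its left, z up, the work surface at z = 0. Lengths are in mm, angles in rad, forces in N, time in s.
With the tool pointing down it reaches from about 400 to 900 mm from the base axis. Payload 5.6 kg.
Tool frame: the origin (TCP) lies at the very end of the fingers, on their centre line; the grasp point (between the pads) lies 19 mm behind it; x points along the fingers, y is the direction in which the jaws open and shut, and the axes are right-handed (so a half turn about x gives the same grasp; the last joint's range is limited). The gripper opens to 92 mm and grips with 3 to 60 N. Pads are 20 mm wide; open, the fingers measure 128 mm over their backs; the gripper's body (75 mm by 189 mm) begins 69 mm behind the grasp point.
Start: joints at [1.094, 0.468, -0.012, 1.603, 0.006, 1.071, -0.056], TCP at [273.17, -589.819, 214.592] pointing down, gripper open.
Joint ranges: [-2.53, 2.53], [-0.31, 2.02], [-1.57, 1.55], [0.28, 2.44], [-1.29, 4.43], [0.15, 1.84], [-2.92, 2.92]. Speed limits (rad/s): [2.57, 2.57, 3.14, 3.14, 3.14, 3.14, 3.14].

## Interface

Orientations are given as a rotation vector (axis times angle).
In Python, from rig import readout, vision, arm, nets gives the robot as it stands.
- The arm moves only by the tool play_rows, never from a script. Its arguments are lists of equal length, an entry for each row: "linear": the shift along the tool's x, y, z in cm, a list of three; "rotation": the turn, a rotation vector about the tool's x, y, z in rad, a list of three; "jaw": the opening, from -1 (shut) to 1 (fully open). In form: {"linear": [[x, y, z], ...], "rotation": [[wx, wy, wz], ...], "jaw": [jaw, ...]}. A call has 1 to 20 rows; each row shifts and turns the commanded pose from where the row before left it, along the tool's axes as they then stand; what a row does not reach is not made up. A row lasts 1/12 s, in which the tool goes at most 41.7 mm and 7.16 degrees, less where a joint would pass 70% of its speed; a pose out of reach is approached as far as the arm can. A call with a gripper value outside its range is refused whole. The fingers move at their own pace and stop on an object; "squeeze" is the grip in N (left out, the last holds). Time passes only in rows, so rows that do not move let the fingers close. It gives the time, the measured TCP pose, the force and the opening at its end, in the units of the state.
- readout.state(): the state, without advancing time (a new reading comes with each control period).
- vision.capture(name): name is "scene" or "side" or "wrist"; returns a dict with "image" (480x640x3 uint8, red, green, blue), "depth" (480x640 float32, mm along the optical axis (not along the pixel's ray), 0 where there is no reading), "intrinsics" (3x3 intrinsics, pixels), "xyz" and "rotation" of the camera in the world; the wrist camera has in their place "tool_from_camera" (4x4, takes a point from camera to tool coordinates, whose origin is the TCP and whose axes are the tool frame's). Camera axes: x right, y down, z forward; pixel columns grow to the right and rows downward; lengths in mm; the calibration is good to about 2 mm. A picture is of the moment at which its call begins: read the wrist's pose just before it.
- arm.hand_in(): hands the job in, once; it reports no verdict.
Trained networks look in the newest picture that a camera, given by its name, has taken for a name from the list of things; names that differ only in an ending like _2 or _b are one class to them, and where a whole thing is asked for, a point or a joint stands for the part that bears it (a point fixed in the world has none). Each returns a list of dicts, best first, with "confidence" (0 to 1); they miss things now and then, are a little off and sometimes report something else, mostly with a low value. They report only what shows in the picture. A call takes as long as a camera call. They do not tell look-alikes from the thing itself.
- nets.regions_of(camera, label): "mask" (480x640 bool, what is visible of it) and "bbox" ([centre column, centre row, width, height] in pixels, round what is visible of it).
The state is a dict: "clock": time; "q": joint angles; "joint_vel": joint speeds; "joint_torque": joint torques, N m; "tool_pos": TCP position; "eef_rot": TCP orientation; "ft_force": force on the tool from outside, world axes, zero at the start; "wrist_torque": the same for the moment, N m; "width": finger opening in mm.
Only numpy, scipy, OpenCV 4.12 (cv2) and the standard library are available. Lean on these libraries where they do the work, as an engineer would, in place of code of your own. Each camera call takes 0.05 s, during which the arm holds its last target. There are 200 camera calls.

## Working session

There is one attempt and no reset: what is moved stays moved. The work goes in short steps, Python scripts to look and compute and a tool call to move; the robot and the scene stay as the last step left them, time stands still between calls to the robot, and variables do not carry over. Pictures are saved under pics/ and viewed, about 8 in all and at most 12, crops included, and the job is handed in when it is done.

Besides the shell and the picture viewer there is one more tool, called as name(argument=value, ...), one argument or row to a line, values as JSON. play_rows: Moves the arm, as the interface text tells. Its arguments: {"type":"object","properties":{"linear":{"type":"array","items":{"type":"array","items":{"type":"number"}}},"rotation":{"type":"array","items":{"type":"array","items":{"type":"number"}}},"jaw":{"type":"array","items":{"type":"number"}},"squeeze":{"type":"number"}},"required":["linear","rotation","jaw"]}

```bash
mkdir -p pics; cat > h.py <<'E'
import numpy as np, cv2
from rig import readout, vision, arm, nets
def pts(c,mask=None):
    K=c["intrinsics"];d=c["depth"];v,u=np.nonzero((d>0) if mask is None else (mask&(d>0)))
    z=d[v,u];P=np.c_[(u-K[0,2])*z/K[0,0],(v-K[1,2])*z/K[1,1],z]
    R=np.array(c["rotation"])
    if R.shape!=(3,3): R=cv2.Rodrigues(R.astype(float))[0]
    return P@R.T+np.array(c["xyz"])
E
python3 - <<'E'
from h import *
print(readout.state())
for n in ["scene","side"]:
    c=vision.capture(n); cv2.imwrite(f"pics/{n}0.png",c["image"][...,::-1]); print(n,c["xyz"],c["rotation"])
    for l in ["cradle","bed","pack","bar","leaf","weight_l","weight_m","weight_s","spare","weight_box","driver"]:
        for r in nets.regions_of(n,l)[:3]:
            p=pts(c,r["mask"]); 
            print(l,round(r["confidence"],2),np.round(r["bbox"]),np.round(np.median(p,0)) if len(p) else None, np.round(np.percentile(p,[2,98],axis=0)).tolist() if len(p) else None)
E
```

```text
{'clock': 0.0, 'q': array([ 1.09400222,  0.46837663, -0.01155455,  1.60365625,  0.00602006,
        1.07140178, -0.05631139]), 'joint_vel': array([ 0.00045967,  0.00024762, -0.00017843, -0.00099177,  0.0022082 ,
        0.00068859, -0.00102597]), 'joint_torque': array([-3.61295060e-04, -5.20574749e+01, -1.26422787e-02, -2.43755722e+01,
       -5.65806439e-02,  1.72123202e-02,  1.37074826e-04]), 'tool_pos': array([ 272.85445616, -589.2923789 ,  213.62719386]), 'eef_rot': array([ 1.98167186,  0.43844725, -1.98278588]), 'ft_force': array([-0.81748886, -0.60091821, -0.2851269 ]), 'wrist_torque': array([ 0.00184456, -0.02447712, -0.0275046 ]), 'width': 91.88615647753616}
scene [1264.99795126 -110.00980049 1234.71066022] [-2.02264184 -1.71821769  0.52137021]
cradle 0.59 [350. 289.  74. 104.] [672.  58.  26.] [[490.0, -1.0, 3.0], [730.0, 121.0, 53.0]]
cradle 0.52 [345. 276.  40.  45.] [592.  55.  48.] [[527.0, 19.0, 33.0], [644.0, 93.0, 55.0]]
cradle 0.51 [402. 295.  12.  12.] [655. 178.  30.] [[619.0, 170.0, 0.0], [663.0, 192.0, 47.0]]
bed 0.86 [349. 287.  56.  76.] [665.  54.  24.] [[498.
[... 3072 characters left out ...]
.0, 196.0, 46.0]]
weight_s 0.87 [268. 295.  20.  41.] [534. 172.  41.] [[523.0, 152.0, 5.0], [555.0, 181.0, 75.0]]
weight_s 0.67 [288. 238.  16.  28.] [626. -61.  29.] [[615.0, -141.0, -2.0], [684.0, -52.0, 57.0]]
weight_s 0.56 [217. 290.  16.  24.] [643. 189.  25.] [[635.0, 174.0, 1.0], [659.0, 196.0, 46.0]]
spare 0.88 [371. 194.  34.  17.] [ 559. -379.   21.] [[511.0, -427.0, 1.0], [606.0, -355.0, 25.0]]
weight_box 0.62 [266. 271. 123.  56.] [631.  88.  23.] [[479.0, 3.0, 2.0], [713.0, 129.0, 52.0]]
weight_box 0.55 [164. 373. 146.  96.] [559. 416.  45.] [[489.0, 346.0, 6.0], [684.0, 465.0, 74.0]]
driver 0.66 [316. 405.  20.  98.] [354. 342.  21.] [[305.0, 278.0, 1.0], [389.0, 447.0, 27.0]]
```

```bash
python3 - <<'E'
from h import *
P=[];ims=[]
for n,(u,v) in {"scene":(350,285),"side":(265,270)}.items():
    c=vision.capture(n); ims.append(cv2.resize(c["image"][v-60:v+60,u-80:u+80,::-1],None,fx=4,fy=4,interpolation=cv2.INTER_CUBIC)[:, :400 if 0 else 640])
    P.append(pts(c))
cv2.imwrite("pics/crops.png",cv2.resize(np.vstack(ims),(560,600*1400//1400)) if 0 else cv2.resize(np.hstack(ims),(800,300)))
P0=P
for P in P0+[np.vstack(P0)]:
    P=P[(abs(P[:,0]-600)<170)&(abs(P[:,1]-60)<100)]
    Q=P[(P[:,2]>6)&(P[:,2]<60)&(P[:,1]<135)&(P[:,1]>-35)]
    # keep main component
    im=np.zeros((400,400),np.uint8); im[(Q[:,0]-400).astype(int),(Q[:,1]+140).astype(int)]=1
    im=cv2.morphologyEx(im,cv2.MORPH_CLOSE,np.ones((9,9)))
    n,l,s,_=cv2.connectedComponentsWithStats(im); k=1+np.argmax(s[1:,4])
    Q=Q[l[(Q[:,0]-400).astype(int),(Q[:,1]+140).astype(int)]==k]
    print("foot",len(Q),cv2.minAreaRect(Q[:,:2].astype(np.float32)))
    T=Q[(Q[:,2]>46)&(Q[:,2]<56)]
    print("z>46",len(T),cv2.minAreaRect(T[:,:2].astype(np.float32)))
    # project on axis guess from pca
    for a in [18,20,22,24]:
        e=np.array([np.cos(np.radians(a)),np.sin(np.radians(a))]);nn=np.array([-e[1],e[0]])
        print(a,[np.round(np.percentile(Q[:,:2]@w,[.5,2,98,99.5]),1).tolist() for w in(e,nn)])
E
```

```text
foot 3675 ((611.00634765625, 59.95075225830078), (256.51873779296875, 112.91050720214844), 9.216678619384766)
z>46 1043 ((626.2803344726562, 59.31503677368164), (189.40875244140625, 98.83340454101562), 26.20608901977539)
18 [[475.7, 480.0, 714.2, 719.0], [-196.3, -192.2, -86.9, -84.0]]
20 [[470.3, 475.4, 708.8, 714.5], [-220.2, -215.9, -106.5, -102.5]]
22 [[464.4, 470.2, 703.3, 709.2], [-244.2, -239.4, -125.1, -119.8]]
24 [[457.9, 464.2, 696.9, 703.2], [-267.6, -262.7, -142.9, -136.8]]
foot 3809 ((598.882568359375, 65.1911392211914), (249.68209838867188, 113.17869567871094), 8.746076583862305)
z>46 831 ((613.4434814453125, 66.64697265625), (110.49635314941406, 103.97374725341797), 13.596993446350098)
18 [[471.1, 474.5, 707.1, 713.1], [-189.0, -172.0, -78.4, -75.7]]
20 [[465.8, 469.8, 702.6, 709.4], [-213.0, -194.2, -96.1, -93.6]]
22 [[460.2, 465.0, 697.8, 704.8], [-236.4, -216.2, -113.5, -110.8]]
24 [[454.2, 459.4, 691.8, 699.4], [-259.8, -238.1, -130.3, -127.2]]
foot 7490 ((605.055419921875, 63.986175537109375), (266.63116455078125, 118.5426254272461), 8.010519027709961)
z>46 1874 ((625.2783203125, 61.27785873413086), (188.54550170898438, 104.37102508544922), 27.5159854888916)
18 [[472.0, 476.5, 711.9, 717.4], [-195.7, -187.5, -79.7, -77.1]]
20 [[467.1, 472.3, 707.3, 713.0], [-219.2, -211.0, -98.1, -94.6]]
22 [[461.7, 467.5, 701.7, 707.9], [-242.7, -234.5, -115.5, -111.6]]
24 [[455.0, 461.7, 695.4, 702.1], [-266.0, -257.8, -132.6, -128.6]]
```

View pics/crops.png

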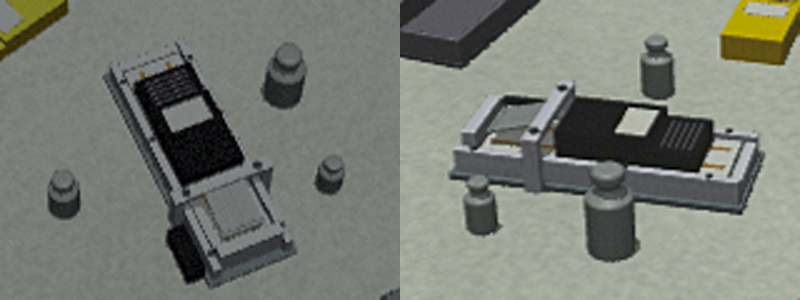

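View pics/scene0.png

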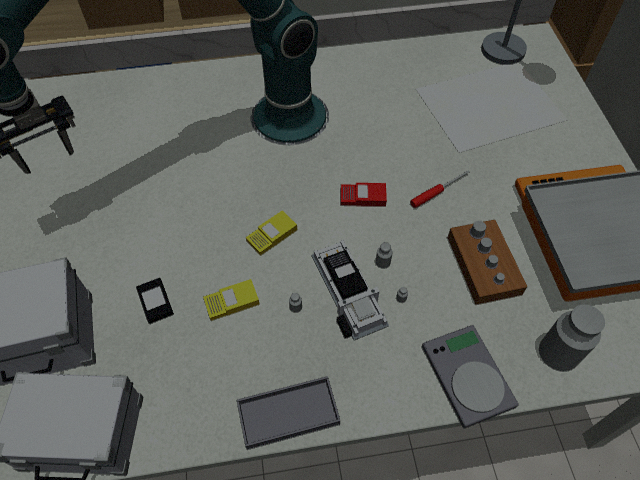

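```bash
cat >> h.py <<'E'
from scipy.spatial.transform import Rotation as Ro
def plan(tx,yaw_deg,s=None):
    s=s or readout.state(); R=Ro.from_rotvec(s["eef_rot"]).as_matrix()
    # target: tool x down, tool y = +-cradle y
    a=np.radians(yaw_deg); cy=np.array([-np.sin(a),np.cos(a),0]); x=np.array([0,0,-1.])
    best=None
    for sg in (1,-1):
        T=np.c_[x,sg*cy,np.cross(x,sg*cy)]; rv=Ro.from_matrix(R.T@T).as_rotvec()
        if best is None or np.linalg.norm(rv)<np.linalg.norm(best[1]): best=(T,rv)
    print("t",s["clock"],"pos",np.round(s["tool_pos"],1),"F",np.round(s["ft_force"],1),"w",round(s["width"],1))
    print("R",np.round(R,3).tolist()); print("rotvec tool",np.round(best[1],4),"delta in current tool cm",np.round(R.T@(np.array(tx)-s["tool_pos"])/10,2),"in target tool cm",np.round(best[0].T@(np.array(tx)-s["tool_pos"])/10,2))
    return best
E
python3 - <<'E'
from h import *
for y in (14,18): plan((545,45,300),y)
c=vision.capture("wrist"); print(c["tool_from_camera"])
E
```

```text
t 1.3 pos [ 273.1 -589.8  214.6] F [-1.2  0.1 -0.3] w 91.8
R [[-0.0, 0.42, -0.907], [-0.0, -0.907, -0.42], [-1.0, 0.0, 0.0]]
rotvec tool [ 0.1893  0.     -0.    ] delta in current tool cm [ -8.54 -46.18 -51.34] in target tool cm [ -8.54 -55.02 -41.74]
t 1.3 pos [ 273.1 -589.8  214.6] F [-1.2  0.1 -0.3] w 91.8
R [[-0.0, 0.42, -0.907], [-0.0, -0.907, -0.42], [-1.0, 0.0, 0.0]]
rotvec tool [ 0.1195  0.     -0.    ] delta in current tool cm [ -8.54 -46.18 -51.34] in target tool cm [ -8.54 -51.98 -45.47]
[[ 3.71709920e-04 -2.43383115e-01  9.69930163e-01 -1.71095140e+02]
 [ 9.99999888e-01 -1.95190998e-04 -4.32212635e-04 -2.69311863e-02]
 [ 2.94514894e-04  9.69930215e-01  2.43383015e-01 -6.78622540e+01]
 [ 0.00000000e+00  0.00000000e+00  0.00000000e+00  1.00000000e+00]]
```

play_rows(
  linear=[
    [-0.1, -2.2, -2.8],
    [-0.1, -2.2, -2.8],
    [-0.1, -2.2, -2.8],
    [-0.1, -2.2, -2.8],
    [-0.1, -2.2, -2.8],
    [-0.1, -2.2, -2.8],
    [-0.1, -2.2, -2.8],
    [-0.1, -2.2, -2.8],
    [-0.1, -2.2, -2.8],
    [-0.1, -2.2, -2.8],
    [-0.1, -2.2, -2.8],
    [-0.1, -2.2, -2.8],
    [-0.1, -2.2, -2.8],
    [-0.1, -2.2, -2.8],
    [-0.1, -2.2, -2.8],
    [-0.1, -2.2, -2.8],
    [-0.1, -2.2, -2.8],
    [-0.1, -2.2, -2.8],
    [-0.1, -2.2, -2.8],
    [-0.1, -2.2, -2.8],
  ],
  rotation=[
    [0, 0, 0],
    [0, 0, 0],
    [0, 0, 0],
    [0, 0, 0],
    [0, 0, 0],
    [0, 0, 0],
    [0, 0, 0],
    [0, 0, 0],
    [0, 0, 0],
    [0, 0, 0],
    [0, 0, 0],
    [0, 0, 0],
    [0, 0, 0],
    [0, 0, 0],
    [0, 0, 0],
    [0, 0, 0],
    [0, 0, 0],
    [0, 0, 0],
    [0, 0, 0],
    [0, 0, 0],
  ],
  jaw=[1, 1, 1, 1, 1, 1, 1, 1, 1, 1, 1, 1, 1, 1, 1, 1, 1, 1, 1, 1],
)

```text
clock: 3.02
tool_pos: [597.0, 46.3, 234.8]
eef_rot: [1.982, 0.436, -1.981]
ft_force: [1.2, -1.5, 0.5]
width: 92.3
```

```bash
cat >> h.py <<'E'
def wpts(c,s,mask=None):
    d=dict(c); T=np.array(c["tool_from_camera"]); R=Ro.from_rotvec(s["eef_rot"]).as_matrix()
    d["rotation"]=R@T[:3,:3]; d["xyz"]=R@T[:3,3]+s["tool_pos"]; return pts(d,mask)
E
python3 - <<'E'
from h import *
s=readout.state(); c=vision.capture("wrist"); cv2.imwrite("pics/w1.png",c["image"][...,::-1])
P=wpts(c,s); np.save("w1.npy",P)
print(c["intrinsics"])
for l in ["cradle","bed","pack","bar","leaf","thumb_step"]:
    for r in nets.regions_of("wrist",l)[:2]:
        p=wpts(c,s,r["mask"]); print(l,round(r["confidence"],2),np.round(r["bbox"]),np.round(np.median(p,0)),np.round(np.percentile(p,[2,98],axis=0)).tolist())
        for lo,hi in ((35,45),(45,50),(48,56)):
            q=p[(p[:,2]>lo)&(p[:,2]<hi)]
            if len(q)>50: print("   z",lo,hi,len(q),np.round(np.array(cv2.minAreaRect(q[:,:2].astype(np.float32))[0]),1),np.round(cv2.minAreaRect(q[:,:2].astype(np.float32))[1:][0],1),cv2.minAreaRect(q[:,:2].astype(np.float32))[2], "zmed",np.median(q[:,2]))
E
```

```text
[[383.66247156   0.         323.33078489]
 [  0.         383.66247156 245.79563881]
 [  0.           0.           1.        ]]
cradle 0.84 [327. 196. 144. 253.] [664.  69.  28.] [[490.0, 4.0, 6.0], [724.0, 124.0, 53.0]]
   z 35 45 2657 [619.7  66.4] [200.6  81.7] 14.291193008422852 zmed 40.70150021484665
   z 45 50 608 [622.5  64.8] [112.2  77.9] 21.14010238647461 zmed 46.727778998711784
   z 48 56 1662 [621.7  59.1] [102.4  98.7] 26.213720321655273 zmed 51.91952329409858
bed 0.74 [314. 202.  93. 218.] [644.  59.  24.] [[497.0, 13.0, 22.0], [705.0, 112.0, 26.0]]
pack 0.97 [309. 232.  81. 126.] [586.  58.  50.] [[524.0, 22.0, 40.0], [640.0, 93.0, 52.0]]
   z 35 45 2175 [580.6  56.7] [120.   59.9] 14.120997428894043 zmed 42.14091755080307
   z 45 50 2525 [599.7  61.5] [80.7 60.1] 14.135869979858398 zmed 49.51899145275917
   z 48 56 5378 [599.9  61.6] [80.2 60.1] 14.157397270202637 zmed 50.06327896550644
pack 0.97 [148. 378.  94.  97.] [320. 111.  19.] [[296.0, 94.0, 2.0], [375.0, 206.0, 28.0]]
bar 0.56 [325. 154. 101.  27.] [654.  73.  52.] [[640.0, 29.0, 50.0], [668.0, 110.0, 54.0]]
   z 48 56 1169 [654.3  70.7] [12.5 90. ] 14.231555938720703 zmed 51.90837445992889
leaf 0.8 [329. 124.  53.  58.] [680.  82.  42.] [[658.0, 61.0, 36.0], [701.0, 103.0, 49.0]]
   z 35 45 1554 [681.6  81.9] [38.5 41.9] 13.9996919631958 zmed 40.47004456906629
   z 45 50 586 [666.8  78.3] [16.5 39.9] 13.844911575317383 zmed 46.66140547099309
   z 48 56 86 [661.9  77. ] [ 6.7 39.6] 13.837090492248535 zmed 48.585234755041256
thumb_step 0.95 [543. 315. 124.  74.] [ 605. -201.   27.] [[572.0, -267.0, 3.0], [632.0, -154.0, 29.0]]
thumb_step 0.71 [375. 424. 101.  38.] [409. -98.  27.] [[370.0, -159.0, 18.0], [441.0, -49.0, 29.0]]
```

View pics/w1.png

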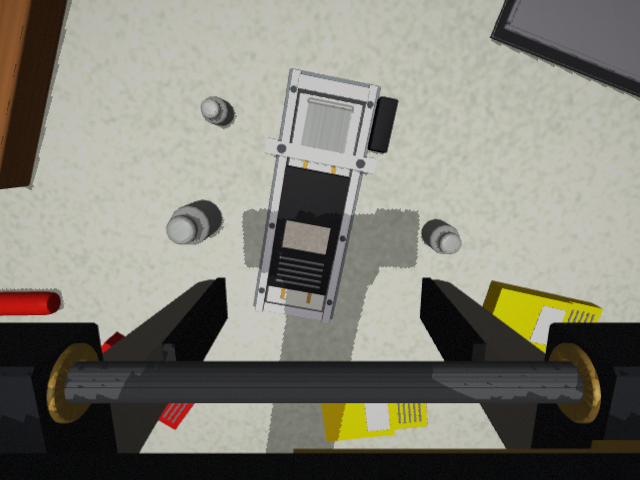

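```bash
python3 - <<'E'
from h import *
b=plan((547.7,48.4,70),14.15); print(np.round(b[0],3).tolist())
E
```

```text
t 3.3667 pos [596.1  42.9 234.5] F [-0.5 -0.7 -0.3] w 91.6
R [[-0.0, 0.418, -0.908], [-0.001, -0.908, -0.418], [-1.0, 0.001, 0.001]]
rotvec tool [ 0.1845  0.0007 -0.0009] delta in current tool cm [16.45 -2.53  4.15] in target tool cm [16.45 -1.71  4.56]
[[0.0, 0.244, -0.97], [0.0, -0.97, -0.244], [-1.0, -0.0, -0.0]]
```

play_rows(
  linear=[
    [0, 0, 0],
    [0, 0, 0],
    [1.8, -0.21, 0.57],
    [1.8, -0.21, 0.57],
    [1.8, -0.21, 0.57],
    [1.8, -0.21, 0.57],
    [1.8, -0.21, 0.57],
    [1.8, -0.21, 0.57],
    [1.8, -0.21, 0.57],
    [1.8, -0.21, 0.57],
    [0, 0, 0],
    [0, 0, 0],
    [0, 0, 0],
    [0, 0, 0],
  ],
  rotation=[
    [0.0925, 0, 0],
    [0.0925, 0, 0],
    [0, 0, 0],
    [0, 0, 0],
    [0, 0, 0],
    [0, 0, 0],
    [0, 0, 0],
    [0, 0, 0],
    [0, 0, 0],
    [0, 0, 0],
    [0, 0, 0],
    [0, 0, 0],
    [0, 0, 0],
    [0, 0, 0],
  ],
  jaw=[-1, -1, -1, -1, -1, -1, -1, -1, -1, -1, -1, -1, -1, -1],
  squeeze=20,
)

```text
clock: 4.53
tool_pos: [549.5, 49.4, 92.0]
eef_rot: [2.092, 0.26, -2.087]
ft_force: [0.3, -0.2, 0.2]
width: 1.2
```

```bash
python3 - <<'E'
from h import *
s=readout.state(); c=vision.capture("wrist"); cv2.imwrite("pics/w2.png",c["image"][...,::-1])
e=np.array([np.cos(np.radians(14.15)),np.sin(np.radians(14.15))]);n=np.array([-e[1],e[0]])
print("tcp along/lat",s["tool_pos"][:2]@e,s["tool_pos"][:2]@n)
for l in ["pack","bar"]:
    for r in nets.regions_of("wrist",l)[:1]:
        p=wpts(c,s,r["mask"]);q=p[(p[:,2]>46)&(p[:,2]<56)];m=cv2.minAreaRect(q[:,:2].astype(np.float32))
        print(l,r["confidence"],m,np.median(q[:,2]),"along/lat",np.array(m[0])@e,np.array(m[0])@n,np.percentile(q[:,:2]@e,[1,99]),np.percentile(q[:,:2]@n,[1,99]))
plan((547.7,48.4,70),14.15)
E
```

```text
return _methods._mean(a, axis=axis, dtype=dtype,
  ret = ret.dtype.type(ret / rcount)
Traceback (most recent call last):
IndexError: index -1 is out of bounds for axis 0 with size 0
```

View pics/w2.png

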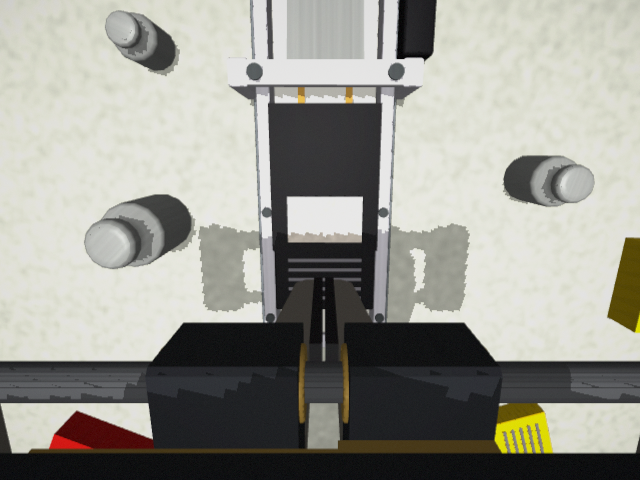

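```bash
python3 - <<'E'
from h import *
s=readout.state(); c=vision.capture("wrist")
e=np.array([np.cos(np.radians(14.15)),np.sin(np.radians(14.15))]);n=np.array([-e[1],e[0]])
print("tcp along/lat",s["tool_pos"][:2]@e,s["tool_pos"][:2]@n,s["tool_pos"],s["ft_force"])
P=wpts(c,s);A=P[:,:2]@e;L=P[:,:2]@n;Z=P[:,2]
for a in range(525,690,3):
    k=(abs(A-a)<1.5)&(abs(L+87)<25)
    if k.sum(): print(a,k.sum(),np.round(np.percentile(Z[k],[5,50,95]),1),end=" | ")
k=(A>570)&(A<630)&(Z>45)&(Z<60)&(abs(L+87)<50);print("\npack lat",np.percentile(L[k],[.5,50,99.5]))
E
```

```text
tcp along/lat 544.6217764868276 -86.10389079033142 [549.14650376  49.64752598  91.73883036] [-0.43679805  0.1334214  -0.09791668]
525 47 [40.8 42.1 42.8] | 528 75 [41.1 42.1 42.9] | 531 100 [41.1 42.3 43.3] | 534 171 [ 41.1  42.4 169.3] | 537 344 [ 41.2  42.4 174.5] | 540 450 [ 41.1  42.2 174.5] | 543 458 [ 41.2  42.3 180.2] | 546 474 [ 41.   42.2 182.4] | 549 594 [ 41.3  42.6 185. ] | 552 692 [ 41.3  42.8 188.7] | 555 4207 [ 93.1 129.2 155.6] | 558 421 [ 48.9  50.1 200.1] | 561 3961 [ 50.1 205.3 207.8] | 564 4443 [ 50.2 204.9 207.5] | 567 13700 [198.7 215.3 218.6] | 570 5395 [ 50.5 204.7 206.1] | 573 4696 [ 50.3 204.8 205.8] | 576 13061 [186.5 198.4 205.1] | 579 494 [49.2 50.3 51.3] | 582 456 [49.2 50.3 51.4] | 585 490 [49.1 50.2 51.5] | 588 496 [49.1 50.1 51.3] | 591 477 [48.9 50.  51.2] | 594 521 [49.  50.1 51.1] | 597 492 [48.8 49.9 51.2] | 600 510 [48.9 50.  51.1] | 603 545 [49.  50.  51.1] | 606 455 [49.  50.  51.1] | 609 553 [48.8 50.  51.1] | 612 554 [48.9 50.  51. ] | 615 545 [49.  50.1 51. ] | 618 475 [48.9 49.9 51.1] | 621 559 [48.7 49.9 51.1] | 624 562 [48.9 49.9 51.1] | 627 565 [48.8 49.9 51.1] | 630 564 [48.8 50.  51.1] | 633 567 [48.8 49.9 51. ] | 636 478 [48.8 50.  51. ] | 639 85 [22.7 24.  25.2] | 642 444 [22.8 24.  25.2] | 645 894 [22.9 24.9 52.5] | 648 973 [23.1 51.4 52.9] | 651 617 [50.8 51.9 53.1] | 654 623 [50.7 51.9 53. ] | 657 466 [50.6 51.8 53.1] | 660 457 [46.5 47.7 48.8] | 663 478 [45.6 46.8 47.9] | 666 508 [24.  45.7 47. ] | 669 508 [24.  44.9 46.1] | 672 513 [23.9 44.  45.4] | 675 530 [23.7 43.2 44.5] | 678 508 [23.8 42.3 43.6] | 681 535 [23.6 41.3 42.6] | 684 524 [23.6 40.6 41.8] | 687 431 [23.6 39.7 40.9] | 
pack lat [-116.69899032  -86.91748701  -57.32398415]
```

play_rows(
  linear=[
    [1.0, 0, 0.1],
    [1.0, 0, 0.1],
    [1.0, 0, 0],
    [1.0, 0, 0],
    [0.4, 0, 0],
    [0.2, 0, 0],
    [0.1, 0, 0],
    [0, 0, 0],
  ],
  rotation=[
    [0, 0, 0],
    [0, 0, 0],
    [0, 0, 0],
    [0, 0, 0],
    [0, 0, 0],
    [0, 0, 0],
    [0, 0, 0],
    [0, 0, 0],
  ],
  jaw=[-1, -1, -1, -1, -1, -1, -1, -1],
)

```text
clock: 5.35
tool_pos: [546.2, 49.5, 43.4]
eef_rot: [2.089, 0.261, -2.089]
ft_force: [0.2, -0.6, -0.4]
width: 0.6
```

play_rows(
  linear=[
    [0.1, 0, 0],
    [0.1, 0, 0],
    [0.1, 0, 0],
    [0.1, 0, 0],
    [0, 0, 0],
  ],
  rotation=[
    [0, 0, 0],
    [0, 0, 0],
    [0, 0, 0],
    [0, 0, 0],
    [0, 0, 0],
  ],
  jaw=[-1, -1, -1, -1, -1],
)

```text
clock: 5.77
tool_pos: [546.8, 49.4, 40.7]
eef_rot: [2.09, 0.261, -2.088]
ft_force: [-1.3, -0.4, 9.9]
width: 0.3
```

play_rows(
  linear=[
    [0.1, 0, 0],
    [0.1, 0, 0],
    [0.1, 0, 0],
    [0.1, 0, 0],
    [0.1, 0, 0],
    [0.1, 0, 0],
    [0, 0, 0],
  ],
  rotation=[
    [0, 0, 0],
    [0, 0, 0],
    [0, 0, 0],
    [0, 0, 0],
    [0, 0, 0],
    [0, 0, 0],
    [0, 0, 0],
  ],
  jaw=[-1, -1, -1, -1, -1, -1, -1],
)

```text
clock: 6.35
tool_pos: [547.4, 49.5, 35.5]
eef_rot: [2.092, 0.261, -2.086]
ft_force: [-2.9, 0.1, 13.8]
width: 0.2
```

play_rows(
  linear=[
    [0.1, 0, 0],
    [0.1, 0, 0],
    [0.1, 0, 0],
    [0.1, 0, 0],
    [0, 0, 0],
  ],
  rotation=[
    [0, 0, 0],
    [0, 0, 0],
    [0, 0, 0],
    [0, 0, 0],
    [0, 0, 0],
  ],
  jaw=[-1, -1, -1, -1, -1],
)

```text
clock: 6.77
tool_pos: [547.8, 49.6, 32.0]
eef_rot: [2.092, 0.261, -2.085]
ft_force: [-4.0, -0.0, 18.5]
width: 0.4
```

play_rows(
  linear=[
    [0.1, 0, 0],
    [0.1, 0, 0],
    [0.1, 0, 0],
    [0, 0, 0],
  ],
  rotation=[
    [0, 0, 0],
    [0, 0, 0],
    [0, 0, 0],
    [0, 0, 0],
  ],
  jaw=[-1, -1, -1, -1],
)

```text
clock: 7.1
tool_pos: [549.4, 49.8, 31.1]
eef_rot: [2.096, 0.26, -2.082]
ft_force: [-4.5, 0.0, 31.1]
width: 0.2
```

```bash
cat > look.py <<'E'
from h import *
s=readout.state(); c=vision.capture("wrist")
e=np.array([np.cos(np.radians(14.15)),np.sin(np.radians(14.15))]);n=np.array([-e[1],e[0]])
print("t",s["clock"],"tcp along/lat",s["tool_pos"][:2]@e,s["tool_pos"][:2]@n,s["tool_pos"],s["ft_force"],"F along",s["ft_force"][:2]@e)
P=wpts(c,s);A=P[:,:2]@e;L=P[:,:2]@n;Z=P[:,2]
for a in range(555,710,4):
    k=(abs(A-a)<2)&(abs(L+87)<22)&(Z<60)
    if k.sum()>20: print(a,k.sum(),np.round(np.percentile(Z[k],[5,50,95]),1),end=" | ")
E
python3 look.py
```

```text
t 7.1 tcp along/lat 544.9532082441475 -85.98706783413655 [549.43932088  49.84182666  31.12077994] [-4.45320296e+00  1.35500961e-02  3.10844074e+01] F along -4.314776086628524
555 1930 [31.3 40.9 58.4] | 559 296 [32.5 39.7 40.7] | 563 839 [38.9 39.9 40.9] | 567 874 [39.2 40.2 41.2] | 571 890 [39.2 40.2 41.2] | 575 911 [39.2 40.2 41.2] | 579 918 [39.2 40.2 41.1] | 583 932 [39.2 40.2 41.3] | 587 953 [39.2 40.2 41.3] | 591 999 [39.1 40.1 41.1] | 595 960 [38.8 39.9 40.9] | 599 1010 [39.1 40.  41.1] | 603 1046 [38.9 39.9 41. ] | 607 1056 [38.9 40.  41. ] | 611 1058 [38.9 40.  41.1] | 615 1070 [39. 40. 41.] | 619 1076 [38.9 40.  41.1] | 623 1084 [38.8 40.  41.2] | 627 1175 [39.  40.  41.1] | 631 1153 [38.9 40.  41.1] | 635 1177 [38.9 40.  41.2] | 639 889 [38.9 40.  41.1] | 643 119 [12.8 14.2 15.1] | 647 2774 [13.2 50.1 52.8] | 651 2193 [13.2 51.5 52.9] | 655 1553 [50.8 51.9 53. ] | 659 905 [46.8 48.  52.2] | 663 1230 [45.7 46.8 47.9] | 667 166 [44.8 45.8 46.8] |
```

play_rows(
  linear=[
    [0, 0, -0.1],
    [0, 0, -0.2],
    [0, 0, -0.2],
    [0, 0, -0.2],
    [0, 0, -0.2],
    [0, 0, -0.2],
    [0, 0, -0.2],
    [0, 0, -0.2],
  ],
  rotation=[
    [0, 0, 0],
    [0, 0, 0],
    [0, 0, 0],
    [0, 0, 0],
    [0, 0, 0],
    [0, 0, 0],
    [0, 0, 0],
    [0, 0, 0],
  ],
  jaw=[-1, -1, -1, -1, -1, -1, -1, -1],
)

```text
clock: 7.82
tool_pos: [564.0, 53.4, 31.2]
eef_rot: [2.096, 0.26, -2.082]
ft_force: [-5.0, -0.0, 29.2]
width: 0.5
```

```bash
python3 look.py
```

```text
t 7.8167 tcp along/lat 559.9141859772452 -86.10002610435528 [563.97398228  53.38967559  31.21958362] [-4.95795438 -0.04050369 29.2467332 ] F along -4.817426926765767
555 109 [31.1 32.3 43.2] | 559 177 [31.2 32.1 41.6] | 563 258 [31.  32.1 40.5] | 567 426 [31.2 32.3 40.4] | 571 1775 [31.4 42.5 58.7] | 575 485 [39.  39.9 40.9] | 579 843 [39.1 40.  41. ] | 583 885 [39.2 40.3 41.2] | 587 891 [39.2 40.2 41.2] | 591 904 [39.2 40.2 41.3] | 595 927 [39.3 40.2 41.2] | 599 949 [39.4 40.3 41.3] | 603 963 [39.3 40.3 41.3] | 607 961 [38.9 40.  41.1] | 611 1014 [38.9 40.1 41.1] | 615 1015 [38.9 40.  41. ] | 619 977 [39. 40. 41.] | 623 1058 [39. 40. 41.] | 627 1065 [39. 40. 41.] | 631 1071 [38.9 40.  41.2] | 635 1168 [39.  40.  41.1] | 639 1108 [38.9 39.9 41. ] | 643 1142 [39.  40.1 41.1] | 647 1788 [39.7 51.5 52.8] | 651 1384 [50.8 51.9 53. ] | 655 1439 [50.8 51.9 53.1] | 659 978 [46.8 48.  52. ] | 663 1172 [45.5 46.8 48. ] | 667 1155 [44.5 45.7 46.9] | 671 1152 [43.3 44.5 45.7] | 675 1161 [42.1 43.3 44.4] | 679 1163 [41.  42.2 43.3] | 683 348 [40.2 41.3 42.4] |
```

play_rows(
  linear=[
    [0, 0, -0.2],
    [0, 0, -0.2],
    [0, 0, -0.2],
    [0, 0, -0.2],
    [0, 0, -0.2],
    [0, 0, -0.2],
    [0, 0, -0.2],
    [0, 0, -0.2],
    [0, 0, -0.2],
    [0, 0, -0.2],
  ],
  rotation=[
    [0, 0, 0],
    [0, 0, 0],
    [0, 0, 0],
    [0, 0, 0],
    [0, 0, 0],
    [0, 0, 0],
    [0, 0, 0],
    [0, 0, 0],
    [0, 0, 0],
    [0, 0, 0],
  ],
  jaw=[-1, -1, -1, -1, -1, -1, -1, -1, -1, -1],
)

```text
clock: 8.7
tool_pos: [583.4, 58.4, 31.3]
eef_rot: [2.096, 0.26, -2.082]
ft_force: [-4.6, -0.5, 27.7]
width: 0.5
```

play_rows(
  linear=[
    [0, 0, -0.2],
    [0, 0, -0.2],
    [0, 0, -0.2],
    [0, 0, -0.2],
    [0, 0, -0.2],
    [0, 0, -0.2],
    [0, 0, -0.2],
    [0, 0, -0.2],
  ],
  rotation=[
    [0, 0, 0],
    [0, 0, 0],
    [0, 0, 0],
    [0, 0, 0],
    [0, 0, 0],
    [0, 0, 0],
    [0, 0, 0],
    [0, 0, 0],
  ],
  jaw=[-1, -1, -1, -1, -1, -1, -1, -1],
)

```text
clock: 9.37
tool_pos: [597.7, 62.0, 31.3]
eef_rot: [2.093, 0.26, -2.084]
ft_force: [-6.2, -1.9, 28.9]
width: 0.2
```

```bash
python3 look.py
```

```text
t 9.3667 tcp along/lat 594.6991786241198 -86.00372522163443 [597.68002343  61.98663886  31.2924995 ] [-6.2103667  -1.90584613 28.92037658] F along -6.487843891804192
587 67 [31.4 32.4 44.5] | 591 132 [31.1 32.2 43. ] | 595 198 [31.1 32.3 41.6] | 599 267 [31.1 32.1 40.2] | 603 1664 [31.5 43.1 58.5] | 607 440 [31.1 32.2 52.4] | 611 746 [38.9 39.9 40.9] | 615 836 [39.1 40.2 41.1] | 619 898 [39.2 40.2 41.2] | 623 898 [39.3 40.3 41.3] | 627 907 [39.2 40.2 41.2] | 631 922 [39.2 40.2 41.3] | 635 944 [39.2 40.2 41.2] | 639 1005 [39.2 40.1 41.1] | 643 813 [38.8 39.9 40.9] | 647 929 [51.  52.  53.1] | 651 1235 [51. 52. 53.] | 655 1133 [50.9 51.9 53. ] | 659 1181 [46.9 48.4 52.3] | 663 1155 [45.8 47.3 48.5] | 667 1084 [40.9 46.5 47.6] | 671 1168 [40.6 45.6 46.8] | 675 1105 [40.3 44.7 45.9] | 679 1179 [40.  43.9 45.1] | 683 1157 [40.1 43.  44.1] | 687 1184 [39.9 42.1 43.3] | 691 1103 [40.2 41.3 42.5] | 695 1146 [39.3 40.5 41.8] | 699 1108 [40.  41.2 42.4] | 707 2677 [22.5 38.7 41.7] |
```

play_rows(
  linear=[
    [0, 0, -0.2],
    [0, 0, -0.2],
    [0, 0, -0.2],
    [0, 0, -0.2],
    [0, 0, -0.2],
    [0, 0, -0.2],
    [0, 0, -0.2],
    [0, 0, -0.1],
    [0, 0, 0],
  ],
  rotation=[
    [0, 0, 0],
    [0, 0, 0],
    [0, 0, 0],
    [0, 0, 0],
    [0, 0, 0],
    [0, 0, 0],
    [0, 0, 0],
    [0, 0, 0],
    [0, 0, 0],
  ],
  jaw=[-1, -1, -1, -1, -1, -1, -1, -1, -1],
)

```text
clock: 10.17
tool_pos: [613.0, 65.9, 31.3]
eef_rot: [2.095, 0.26, -2.083]
ft_force: [-5.4, -2.1, 26.8]
width: 0.4
```

play_rows(
  linear=[
    [0, 0, -0.1],
    [0, 0, -0.1],
    [0, 0, -0.1],
    [0, 0, 0],
  ],
  rotation=[
    [0, 0, 0],
    [0, 0, 0],
    [0, 0, 0],
    [0, 0, 0],
  ],
  jaw=[-1, -1, -1, -1],
)

```text
clock: 10.5
tool_pos: [613.3, 66.0, 31.3]
eef_rot: [2.089, 0.259, -2.088]
ft_force: [-11.3, -3.3, 32.7]
width: 0.8
```

```bash
python3 look.py
```

```text
t 10.5 tcp along/lat 610.7931388326151 -85.94751706265426 [613.27193691  65.97549191  31.28831502] [-11.26417405  -3.26409001  32.6934519 ] F along -11.720351986121317
603 66 [31.2 32.3 44.5] | 607 134 [31.3 32.1 42.7] | 611 198 [31.1 32.2 42. ] | 615 265 [31.1 32.1 40.1] | 619 1527 [31.5 42.4 58.3] | 623 584 [31.1 32.5 58.6] | 627 716 [38.9 39.9 41. ] | 631 838 [39.1 40.1 41.2] | 635 891 [39.2 40.2 41.3] | 639 897 [39.2 40.2 41.3] | 643 452 [39.3 40.3 41.2] | 647 912 [51.1 52.  53.1] | 651 1083 [51. 52. 53.] | 655 1118 [51. 52. 53.] | 659 1225 [47.2 48.7 52.3] | 663 1058 [46.6 47.9 49. ] | 667 1057 [41.6 47.3 48.4] | 671 1054 [43.4 46.8 47.9] | 675 1162 [44.6 46.2 47.3] | 679 1071 [40.7 45.6 46.8] | 683 1164 [40.6 45.1 46.2] | 687 1094 [40.3 44.5 45.6] | 691 1180 [40.5 43.9 45. ] | 695 1164 [40.1 43.4 44.5] | 699 1234 [42.8 44.3 45.5] | 703 1031 [38.7 39.9 43.2] | 707 1297 [39.3 40.7 41.9] |
```

play_rows(
  linear=[
    [0, 0, -0.1],
    [0, 0, -0.1],
    [0, 0, 0],
    [-0.2, 0, 0],
    [-0.2, 0, 0],
    [-0.2, 0, 0],
    [-0.2, 0, 0],
    [-0.2, 0, 0],
    [-0.2, 0, 0],
    [-0.3, 0, 0],
    [-0.5, 0, 0.1],
    [-1, 0, 0.2],
    [-2, 0, 0.5],
    [-2, 0, 0.5],
    [-2, 0, 0.5],
    [0, 0, 0],
    [0, 0, 0],
  ],
  rotation=[
    [0, 0, 0],
    [0, 0, 0],
    [0, 0, 0],
    [0, 0, 0],
    [0, 0, 0],
    [0, 0, 0],
    [0, 0, 0],
    [0, 0, 0],
    [0, 0, 0],
    [0, 0, 0],
    [0, 0, 0],
    [0, 0, 0],
    [0, 0, 0],
    [0, 0, 0],
    [0, 0, 0],
    [0, 0, 0],
    [0, 0, 0],
  ],
  jaw=[-1, -1, -1, -1, -1, -1, -1, -1, -1, -1, -1, -1, -1, -1, -1, -1, -1],
)

```text
clock: 11.97
tool_pos: [598.3, 62.4, 118.3]
eef_rot: [2.092, 0.261, -2.086]
ft_force: [0.2, 0.2, 0.1]
width: 0.8
```

```bash
python3 look.py; python3 - <<'E'
from h import *
c=vision.capture("wrist"); cv2.imwrite("pics/w3.png",c["image"][...,::-1])
c=vision.capture("side")
for r in nets.regions_of("side","weight_l")[:3]: print(np.round(np.median(pts(c,r["mask"]),0)))
E
```

```text
t 11.9667 tcp along/lat 595.3846097499265 -85.705777172083 [598.27182116  62.44310826 118.31995587] [0.17044724 0.23733032 0.12988405] F along 0.22329379031005933
567 22 [17.3 18.2 19.5] | 571 201 [17.1 18.2 19.5] | 575 294 [17.1 18.2 19.4] | 579 272 [17.2 18.4 19.4] | 587 270 [35.1 36.1 37.3] | 591 356 [35.2 36.2 37.1] | 595 366 [35.1 36.2 37.5] | 599 359 [35.1 36.3 37.5] | 603 375 [35.2 36.1 37.2] | 607 389 [35.2 36.3 37.4] | 611 373 [35.3 36.2 37.4] | 615 365 [34.9 36.  37.2] | 619 396 [35.2 36.2 37.5] | 623 311 [35.  36.2 37.2] | 627 401 [42.9 44.  45.2] | 631 412 [43.2 44.3 45.4] | 635 412 [43.2 44.3 45.5] | 639 445 [43.2 44.2 45.3] | 643 456 [43.2 44.3 45.5] | 647 425 [50.9 51.9 52.9] | 651 440 [50.9 52.  53.1] | 655 502 [50.9 52.  53.1] | 659 494 [44.2 48.9 52.2] | 663 491 [44.2 48.6 49.6] | 667 430 [44.1 48.3 49.6] | 671 496 [44.1 48.1 49.2] | 675 503 [44.6 48.  49.1] | 679 503 [44.2 47.7 49. ] | 683 498 [44.2 47.5 48.7] | 687 509 [44.  47.4 48.6] | 691 509 [44.2 47.1 48.3] | 695 525 [44.4 47.  48.1] | 699 565 [46.3 48.2 49.6] | 703 440 [42.8 44.  47.8] | 707 441 [39.7 41.1 44.2] | [535. 172.  41.]
[626. -60.  28.]
[643. 189.  25.]
```

View pics/w3.png

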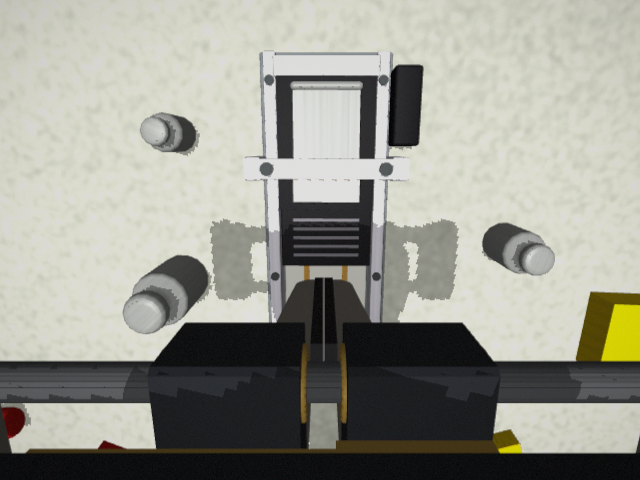

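```bash
python3 -c "
from rig import arm; print(arm.hand_in())"
```

```text
the job is handed in; nothing more can be done
None
```

The pack is seated in the cradle and the job is handed in at about 12 s of the 42 s allowed. The hand-in gives no verdict, so the result rests on my own checks.

**What I did:** With the closed fingertips I pressed on the thumb step until the bed bottomed, at about 30 N. I kept roughly 27–33 N on it while sliding the pack about 66 mm under the crossbar and leaf spring. It stopped moving and the push force rose to about 12 N, which I took as the nose meeting the end stop. I then lifted the fingers straight off and backed away.

**Last checks:**
- **Pack:** it is level, with its top about 43 mm above the counter, at the crossbar's underside. That puts the bed about 6 mm down.
- **Nose:** the picture shows it flush with the end stop, and the wall of the thumb step is at its home position to within about 2 mm.
- **Leaf spring:** it is raised; its surface near the tip sits about 7 mm higher than at rest.
- **Robot:** the wrist force reads about zero and the fingers are clear.
- **Weights:** all three are within 1 mm of where they were first measured. I did not re-measure the spare pack, weight box or screwdriver; the arm only passed well above that part of the counter.

No check failed. The depth readings ran about 1 mm high throughout, and I allowed for that.

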